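# Take the long objective off the microscope's nosepiece

## Task

The stage of this inverted microscope has been lifted off so that an objective can be changed. Turn the nosepiece until the longest objective clicks into the working position, on the side towards you; there unscrew it anticlockwise and lift it out, then stand it upright, threaded end down, on the black rubber pad. Do not push the glove box or the stage plate about.

Things in the scene. Friction and masses are not known exactly. Their poses are not given: they have to be found in the camera images.
- microscope: inverted metallurgical microscope, fixed: white body on a grey base 400 mm long. Origin on the bench straight below the working position, z up. Binocular head, up to 370 mm high, at own -y, 130 to 330 mm off; lamp unit, 130 mm high, at own +y, 120 to 170 mm off; four square posts, 145 mm high, at own x -45 and 85, y -100 and 100 mm; body top 95 mm high
- station (a point): the working position: point on the optical axis, 165 mm above the bench, where the seat centre (port) of the objective in use must be. It lies 48 mm along the microscope's own -x from the nosepiece's axis, on the side towards the robot; axes as the microscope's
- turret: nosepiece: steel disc with a black scalloped grip ring, 140 mm across, top face 147 mm above the bench; turns endlessly both ways about its vertical axis. Origin: centre of the top face; own -x points to the longest objective's port. Four ports 90 degrees apart on a 48 mm radius, each a steel boss 48 mm across, 18 mm high
- port (a point): seat centre of the longest objective's port: centre of its boss's top, 165 mm above the bench; turns with the nosepiece. The nosepiece is light (0.05 N m): push ring or barrels, or drag the long objective round between loosely opened fingers. A weak click stop catches within 4 degrees of each station (about 4 N at a barrel to leave it); elsewhere it stays where left
- short (a point): top centre of the short objective (32 mm thick, 46 mm above its boss), 90 degrees anticlockwise (from above) of the longest on the nosepiece; does not come off
- plug (a point): top centre of the black dust plug (38 mm across, 7 mm above its boss), opposite the longest objective; does not come off
- middle (a point): top centre of the middle objective (32 mm thick, 54 mm above its boss), 90 degrees clockwise (from above) of the longest; does not come off
- objective: the longest objective, 0.25 kg, 95 mm in all. Origin: centre of its shoulder's underside, at the port's point when screwed home; z along its axis to the lens. Upwards: dark flange 40 mm across to 8 mm, aluminium barrel 34 mm across to 62 mm, cone to the 20 mm wide lens end at 80 mm. Downwards: threaded neck 22 mm across, 15 mm long, two lugs at its foot (33 mm across them)
- barrel (a point): on the objective's axis, 45 mm above its shoulder: where to grip the barrel. Steep right-hand thread, light (about 0.05 N m): turned anticlockwise from above it rises 4.5 mm in the first 90 degrees, is free to lift from 95 degrees, and meets a stop at about 115 degrees (still inside the boss); it then lifts straight out, 16 mm to clear the boss
- foot (a point): centre of the foot of the objective's threaded neck, 15 mm below its shoulder: it stands on this flat foot
- pad: black rubber pad, 150 x 150 x 6 mm, fixed flat on the bench; origin at the centre of its underside
- glove_box: glove box, 120 x 220 x 70 mm, loose; origin at the centre of its underside
- stage_plate: the microscope's stage: dark steel plate 200 x 240 x 10 mm with a 110 mm round hole, lying flat and loose on the bench; origin at the centre of its underside
Not all that is in view belongs to the job. What is shaped like the objective but green or purple is not meant.

How it is judged:
By the outcome, as a careful person would: the job done as asked, in the order asked, and still so for the second after the job is handed in, with the robot touching nothing.
It also fails if it takes over 72 s, if anything falls off the work surface, if the arm or the gripper's body presses on something with over 40 N, if the wrist force passes 120 N, or if a joint passes its speed limit or range.

## Robot

A 7-joint arm with a two-finger parallel gripper is mounted at the origin on the work surface. World frame = base frame: x ahead of the robot, y to its left, z up, the work surface at z = 0. Lengths are in mm, angles in rad, forces in N, time in s.
With the tool pointing down it reaches from about 400 to 875 mm from the base axis. Payload 4.4 kg.
Tool frame: the origin (TCP) lies midway between the tips of the shut fingers; the grasp point (between the pads) lies 19 mm behind it (ctrl.pinch_z is the distance from the TCP to the grasp point, in mm); z points along the fingers, y is the line along which they close (so a half turn about z gives the same grasp; the last joint's range is limited). The gripper opens to 85 mm and grips with 20 to 120 N. Pads are 22 mm wide; open, the fingers measure 114 mm over their backs; the gripper's body (76 mm by 85 mm) begins 54 mm behind the grasp point. The pads swing forward as they close: fully open they stand 13 mm farther back than shut.
Start: joints at [-1.272, 0.628, 0.038, 1.517, -0.027, 0.996, -0.02], TCP at [231.872, 607.251, 206.413] pointing down, gripper open.
Joint ranges: [-3.06, 3.06], [-0.37, 2.12], [-1.25, 1.32], [0.18, 2.47], [-1.1, 4.24], [0.23, 1.98], [-2.94, 2.94]. Speed limits (rad/s): [2.57, 2.57, 3.14, 3.14, 3.14, 3.14, 3.14].

## Interface

Orientations are given as [roll, pitch, yaw] about the fixed x, y, z axes, in that order (R = Rz(yaw) Ry(pitch) Rx(roll)).
In Python, from cell import read_state, cams, order, ctrl gives the robot as it stands.
- The arm moves only by the tool move_arm, never from a script. Its argument "targets" is text: rows parted by semicolons, each of 7 numbers parted by spaces: the gripper's target within -1 to 1 (fully open at 1, half-way at 0, shut at -1), then the shift along the tool's x, y, z in cm, then the turn, a rotation vector about the tool's x, y, z in degrees. A call has 1 to 5 rows; each row shifts and turns the commanded pose from where the row before left it, along the tool's axes as they then stand; what a row does not reach is not made up. A row lasts 1/12 s, in which the tool goes at most 41.7 mm and 7.16 degrees, less where a joint would pass 70% of its speed; a pose out of reach is approached as far as the arm can. A call with a gripper value outside its range is refused whole. The fingers move at their own pace and stop on an object; the grip force is fixed at half the most. Time passes only in rows, so rows that do not move let the fingers close. It gives the time, the measured TCP pose, the force, the opening and the grip force at its end, in the units of the state.
- read_state(): the state, without advancing time (a new reading comes with each control period).
- cams.get_image(name): name is "scene" or "top" or "wrist"; returns a dict with "color" (480x640x3 uint8, red, green, blue), "fovy" (degrees; the focal length in pixels is half the picture's height over the tangent of half this angle, whatever the lens; pixels are square), "cx", "cy" (the principal point, pixels), "rvec" (rotation vector, rad) and "tvec" (3), from world to camera coordinates, as OpenCV has them. Camera axes: x right, y down, z forward; pixel columns grow to the right and rows downward; lengths in mm; the calibration is good to about 2 mm. A picture is of the moment at which its call begins. There is no depth.
- order.finish_job(): hands the job in; it is judged then, once.
The state is a dict: "clock": time; "qpos": joint angles; "qd": joint speeds; "tau": joint torques, N m; "eef_pos": TCP position; "tool_rot": TCP orientation; "force": force on the tool from outside, world axes, zero at the start; "torque": the same for the moment, N m; "width": finger opening in mm; "gripper_force": force on a finger pad.
Only numpy, scipy, OpenCV 4.12 (cv2) and the standard library are available. Lean on these libraries where they do the work, as an engineer would, in place of code of your own. Each camera call takes 0.05 s, during which the arm holds its last target. There are 200 camera calls.

## Working session

There is one attempt and no reset: what is moved stays moved. The work goes in short steps, Python scripts to look and compute and a tool call to move; the robot and the scene stay as the last step left them, time stands still between calls to the robot, and variables do not carry over. Pictures are saved under pics/ and viewed, at most 10 in all, crops included, and the job is handed in when it is done.

Besides the shell and the picture viewer there is one more tool, called after "Call:" as name(argument=value, ...) on one line, values as JSON. move_arm: Moves the arm, as the interface text tells. Its arguments: {"type":"object","properties":{"targets":{"type":"string"}},"required":["targets"]}

```bash
mkdir -p pics
cat > h.py <<'E'
import numpy as np, cv2
from cell import read_state, cams, order, ctrl
def cam(n):
    d=cams.get_image(n); R=cv2.Rodrigues(np.array(d["rvec"],float))[0]; t=np.array(d["tvec"],float).ravel()
    f=240/np.tan(np.radians(d["fovy"])/2); return d["color"],(R,t,f,d["cx"],d["cy"])
def ray(c,u,v):
    R,t,f,cx,cy=c; return -R.T@t, R.T@np.array([(u-cx)/f,(v-cy)/f,1.])
def onz(c,u,v,z):
    o,d=ray(c,u,v); return o+d*(z-o[2])/d[2]
def proj(c,P):
    R,t,f,cx,cy=c; p=R@np.array(P,float)+t; return np.array([f*p[0]/p[2]+cx,f*p[1]/p[2]+cy])
def save(n,im): cv2.imwrite('pics/'+n+'.png',im[:,:,::-1])
E
python3 - <<'E'
from h import *
import pickle
D={}
for n in ("scene","top"):
    im,c=cam(n); save(n,im); D[n]=(im,c); print(n,-c[0].T@c[1],c[2:])
pickle.dump(D,open('d.pkl','wb'))
s=read_state();print(s)
E
```

```text
scene [1446.72148361 -234.48636778  839.91062965] (np.float64(533.7928405698991), 317.7146187393816, 223.48130833638163)
top [ 505.67070592  107.43577363 1414.98511788] (np.float64(551.8096048627773), 320.3574573923736, 242.3740718120042)
{'clock': 0.1, 'qpos': array([-1.27181286,  0.62923731,  0.0384326 ,  1.51828683, -0.02696905,
        0.99631245, -0.02001792]), 'qd': array([ 0.00197927, -0.00238928, -0.00087765, -0.00110827,  0.00072138,
       -0.00143082,  0.00027566]), 'tau': array([ 3.54059492e-03, -5.64537477e+01,  1.23090751e+00, -1.93974835e+01,
        1.13973810e-02,  5.37321816e-03,  3.04736068e-05]), 'eef_pos': array([231.64018682, 606.66445545, 205.58543331]), 'tool_rot': array([-3.13986674e+00,  3.59475837e-05,  2.77681754e+00]), 'force': array([-0.7408053 ,  0.17123303, -0.59378798]), 'torque': array([-0.0154225 ,  0.04413569,  0.0272394 ]), 'gripper_force': 0.0, 'width': 85.40753072779086}
```

View pics/scene.png

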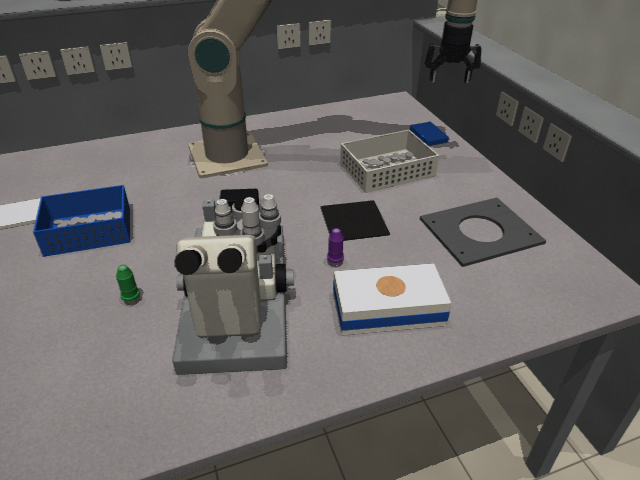

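View pics/top.png

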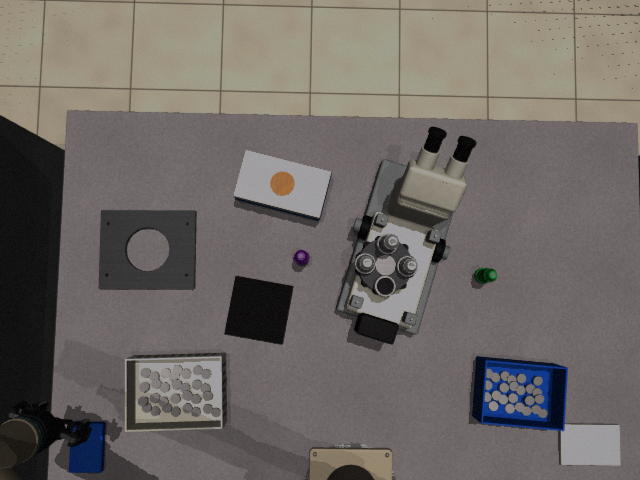

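The scene shows the microscope with a dark/white nosepiece. In the top view the three objectives are at (390,242), (366,263) and (408,266), with the plug at (385,286). The longest is the one opposite the plug, at (390,242). The pad is at (259,310) and the posts are near (381,219), (434,235), (357,301) and (410,319).

Run:
```python
from h import *
import pickle
D=pickle.load(open('d.pkl','rb'))
im,c=D['top']; z=cv2.resize(im[200:340,330:460],None,fx=5.5,fy=4.2*5.5/4.2,interpolation=cv2.INTER_CUBIC)[:,:]
z=cv2.resize(im[205:335,330:460],(600,600),interpolation=cv2.INTER_CUBIC)
im2,c2=D['scene']; 
save('z',z)
m=((im.max(2)<40)).astype(np.uint8); m[:, :215]=0;m[:,305:]=0;m[:260]=0;m[360:]=0
k=max(cv2.findContours(m,0,1)[0],key=cv2.contourArea);r=cv2.minAreaRect(k);print('pad',r,onz(c,*r[0],6),[onz(c,*p,6)[:2].round() for p in cv2.boxPoints(r)])
for n,u,v,h in(('purple',301,258,60),('green',486,275,60),('glove',283,184,70)):print(n,onz(c,u,v,h))
```

```text
pad ((258.4440002441406, 309.8080139160156), (59.12164306640625, 59.5688591003418), 10.30484676361084) [440.69502812 234.83114301   6.        ] [array([379., 320.]), array([527., 297.]), array([503., 149.]), array([355., 173.])]
purple [571.27147424 128.89114703  60.        ]
green [ 537.52779753 -328.02717457   60.        ]
glove [752.27491565 176.61548894  70.        ]
```

View pics/z.png

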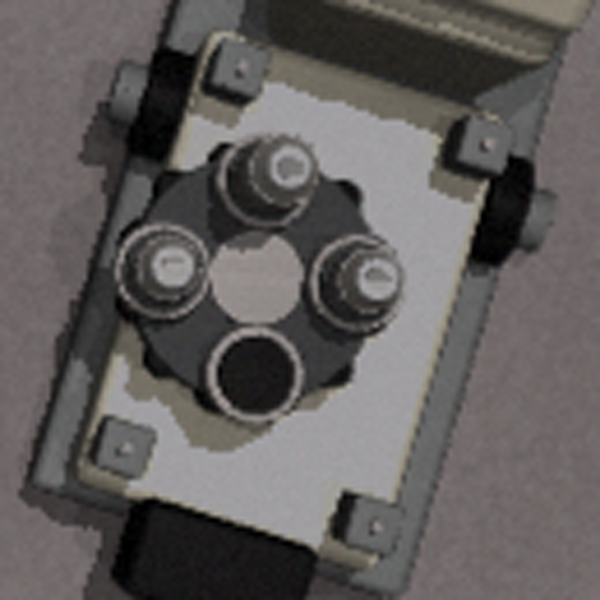

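The crop shows post-top dots at (241,73), (487,145), (125,448) and (376,526). Lens tops: long (290,168), middle (377,280), short (172,266). The plug is at (254,373).

Run:
```python
from h import *
import pickle
D=pickle.load(open('d.pkl','rb'))
im,c=D['top']; s=600/130
g=lambda u,v,z: onz(c,330+(u+.5)/s-.5,205+(v+.5)/s-.5,z)[:2]
W=np.array([g(241,73,145),g(487,145,145),g(125,448,145),g(376,526,145)])
O=np.array([[85,-100],[-45,-100],[85,100],[-45,100]],float)
wm,om=W.mean(0),O.mean(0);a=W-wm;b=O-om
th=np.arctan2((b[:,0]*a[:,1]-b[:,1]*a[:,0]).sum(),(a*b).sum());R=np.array([[np.cos(th),-np.sin(th)],[np.sin(th),np.cos(th)]])
st=wm-R@om;print('th',np.degrees(th),'station',st,'res',(W-(O@R.T+st)).round(1).tolist())
ax=st+R@[48,0];print('axis',ax)
L,M,S,P=g(290,168,245),g(377,280,219),g(172,266,211),g(254,373,172)
for n,p in zip('LMSP',(L,M,S,P)):
  d=p-ax;print(n,p,np.hypot(*d),np.degrees(np.arctan2(d[1],d[0])))
print((L+P)/2,(M+S)/2,'station angle',np.degrees(th)-180)
q=read_state();print(np.degrees(q['tool_rot']))
```

```text
th 73.82286968654564 station [ 540.33510229 -111.72253023] res [[-2.3, -0.3], [-0.1, 0.3], [1.3, 0.2], [1.0, -0.2]]
axis [553.70827579 -65.62309173]
L [602.09262418 -68.23923659] 48.455024330774584 -3.094972743356403
M [ 552.06411539 -113.61126354] 48.01632948872658 -91.96228806102928
S [557.27535301 -17.61957146] 48.13587018498932 85.75023805544652
P [507.45841798 -62.291323  ] 46.369710265087534 175.8796178310865
[554.77552108 -65.2652798 ] [554.6697342 -65.6154175] station angle -106.17713031345436
[-1.79901112e+02  2.05964483e-03  1.59099926e+02]
```

Create go.py:
```python
import sys
from h import *
x,y,z,yaw=map(float,sys.argv[1:5])
s=read_state();p=s['eef_pos'];Y=s['tool_rot'][2];e=np.array([x,y])-p[:2]
print('t %.2f'%s['clock'],'pos',p.round(1),'rpy',np.degrees(s['tool_rot']).round(1),'w %.1f'%s['width'],'q7',round(s['qpos'][6],2))
print('tool cm',(e@[np.cos(Y),np.sin(Y)]/10).round(2),(e@[np.sin(Y),-np.cos(Y)]/10).round(2),((p[2]-z)/10).round(2),'rz deg',round(-((yaw-np.degrees(Y)+180)%360-180),1))
```

```text
(no output)
```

Call:
move_arm(targets="1 0 0 -3.2 0 0 0; 1 0 0 -3.2 0 0 0; 1 0 0 -3.2 0 0 0; 1 -3.1 -2.6 0 0 0 0; 1 -3.1 -2.6 0 0 0 0")

```text
clock: 0.52
eef_pos: [270.2, 538.7, 303.9]
tool_rot: [3.137, -0.001, 2.782]
force: [1.7, -0.2, -0.4]
width: 85.2
gripper_force: 0.0
```

Call:
move_arm(targets="1 -3.1 -2.6 0 0 0 0; 1 -3.1 -2.6 0 0 0 0; 1 -3.1 -2.6 0 0 0 0; 1 -3.1 -2.6 0 0 0 0; 1 -3.1 -2.6 0 0 0 0")

```text
clock: 0.93
eef_pos: [370.0, 357.7, 302.2]
tool_rot: [-3.141, -0.0, 2.777]
force: [0.5, -0.1, 0.2]
width: 85.2
gripper_force: 0.0
```

Call:
move_arm(targets="1 -3.1 -2.6 0 0 0 0; 1 -3.1 -2.6 0 0 0 0; 1 -3.1 -2.6 0 0 0 0; 1 -3.1 -2.6 0 0 0 0; 1 -3.1 -2.6 0 0 0 0")

```text
clock: 1.35
eef_pos: [468.4, 181.1, 302.3]
tool_rot: [-3.141, -0.0, 2.777]
force: [-0.4, 0.7, 0.1]
width: 85.2
gripper_force: 0.0
```

```bash
python3 go.py 602 -68 300 177
```

```text
t 1.35 pos [468.4 181.1 302.3] rpy [-180.    -0.   159.1] w 85.2 q7 0.85
tool cm -21.37 -18.51 0.23 rz deg -17.9
```

Call:
move_arm(targets="1 -3.1 -2.6 0 0 0 0; 1 -3.1 -2.6 0 0 0 0; 1 -3.1 -2.6 0 0 0 0; 1 -3.1 -2.6 0 0 0 0; 1 -3.1 -2.6 0 0 0 0")

```text
clock: 1.77
eef_pos: [566.8, 4.5, 302.1]
tool_rot: [-3.141, -0.001, 2.777]
force: [1.4, 1.2, 0.1]
width: 85.5
gripper_force: 0.0
```

Call:
move_arm(targets="1 -3.1 -2.6 0 0 0 0; 1 0 0 0 0 0 -6; 1 0 0 0 0 0 -6; 1 0 0 0 0 0 -6; 1 0 0 0 0 0 0")

```text
clock: 2.18
eef_pos: [585.9, -29.3, 301.8]
tool_rot: [3.141, -0.001, 3.093]
force: [-0.7, -0.6, 0.3]
width: 85.5
gripper_force: 0.0
```

```bash
python3 go.py 602 -68 300 177
python3 - <<'E'
from h import *
im,c=cam('wrist');save('w1',im);print(-c[0].T@c[1])
for P in ([602,-68,245],[602,-68,165],[554,-65.5,147]):print(proj(c,P))
E
```

```text
t 2.18 pos [585.9 -29.3 301.8] rpy [ 1.800e+02 -1.000e-01  1.772e+02] w 85.5 q7 1.59
tool cm -1.8 -3.78 0.18 rz deg 0.2
[504.49789907 -25.58189724 468.31937071]
[263.05537574 278.88910419]
[278.50244966 235.67681683]
[278.91765841 168.35985128]
```

View pics/w1.png

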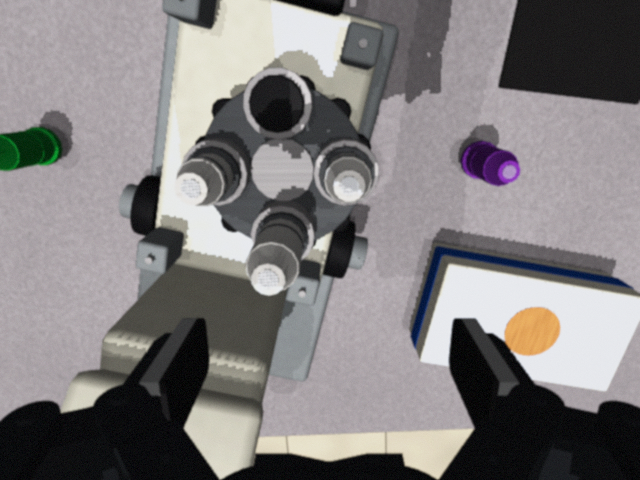

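The wrist picture shows the longest lens end at (267,280), within 4 px of the prediction (263,279). The axis is at (281,169). I'll move over the objective and go down.

Call:
move_arm(targets="1 -1.8 -3.6 0 0 0 0; 1 0 0 0 0 0 0; 1 0 0 3.8 0 0 0; 1 0 0 3.8 0 0 0; 1 0 0 3.7 0 0 0")

```text
clock: 2.65
eef_pos: [602.5, -66.0, 188.5]
tool_rot: [-3.141, 0.002, 3.088]
force: [-0.1, -0.6, 0.3]
width: 85.4
gripper_force: 0.0
```

Call:
move_arm(targets="-0.1 0 0 0 0 0 0; -0.1 0 0 0 0 0 0; -0.1 0 0 0 0 0 0; -0.1 0 0 0 0 0 0; -0.1 0 0 0 0 0 0")

```text
clock: 3.07
eef_pos: [604.0, -66.1, 191.9]
tool_rot: [-3.141, 0.005, 3.09]
force: [0.0, 0.2, -0.3]
width: 38.3
gripper_force: 0.0
```

```bash
python3 go.py 602 -66.5 187 177; python3 -c "
from h import *
im,c=cam('wrist');save('w2',im)"
```

```text
t 3.07 pos [604.  -66.1 191.9] rpy [-180.     0.3  177.1] w 38.3 q7 1.67
tool cm 0.2 -0.05 0.49 rz deg 0.1
```

View pics/w2.png

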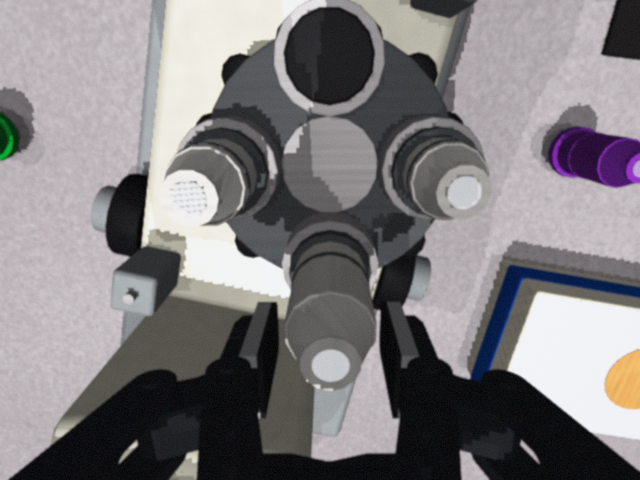

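Call:
move_arm(targets="-0.1 0.2 0 0 0 0 0; -0.1 0.03 -0.54 0 0 0 6.5; -0.1 0.03 -0.54 0 0 0 6.5; -0.1 0.03 -0.54 0 0 0 6.5; -0.1 0.03 -0.54 0 0 0 6.5")

```text
clock: 3.53
eef_pos: [595.1, -85.5, 190.3]
tool_rot: [3.139, 0.001, 2.632]
force: [-0.1, 3.6, 2.7]
width: 38.4
gripper_force: 2.2
```

Call:
move_arm(targets="-0.1 0.03 -0.54 0 0 0 6.5; -0.1 0.03 -0.54 0 0 0 6.5; -0.1 0.03 -0.54 0 0 0 6.5; -0.1 0.03 -0.54 0 0 0 6.5; -0.1 0 0 0 0 0 0")

```text
clock: 3.95
eef_pos: [580.0, -102.6, 190.2]
tool_rot: [3.141, 0.001, 2.18]
force: [-0.5, -0.6, -1.1]
width: 38.5
gripper_force: 0.2
```

```bash
python3 - <<'E'
import math
# where the arc should be after 52 deg
a=math.radians(-2.4-52);print(554+48*math.cos(a),-64.5+48*math.sin(a))
E
python3 go.py 581.9 -103.5 190 125
```

```text
581.9419025675498 -103.52883653025734
t 3.95 pos [ 580.  -102.6  190.2] rpy [180.    0.  124.9] w 38.5 q7 1.0
tool cm -0.18 0.1 0.02 rz deg -0.1
```

Call:
move_arm(targets="-0.1 -0.12 -0.54 0 0 0 6.5; -0.1 0.03 -0.54 0 0 0 6.5; -0.1 0.03 -0.54 0 0 0 6.5; -0.1 0.03 -0.54 0 0 0 6.5; -0.1 0.03 -0.54 0 0 0 6.5")

```text
clock: 4.37
eef_pos: [557.1, -111.5, 190.1]
tool_rot: [3.139, -0.001, 1.615]
force: [2.2, 2.2, -0.1]
width: 38.4
gripper_force: 1.1
```

Call:
move_arm(targets="-0.1 0.03 -0.54 0 0 0 6.5; -0.1 0.03 -0.54 0 0 0 6.5; -0.1 0.03 -0.54 0 0 0 6.5; -0.1 0 0 0 0 0 0")

```text
clock: 4.7
eef_pos: [539.4, -109.8, 189.7]
tool_rot: [-3.141, -0.0, 1.276]
force: [0.4, -0.5, -0.6]
width: 38.6
gripper_force: 0.1
```

```bash
python3 go.py 540.8 -111.2 190 73
python3 - <<'E'
from h import *
im,c=cam('wrist');save('w3',im)
for P in ([540.8,-111.2,245],[554,-64.5,147]):print(proj(c,P))
E
```

```text
t 4.70 pos [ 539.4 -109.8  189.7] rpy [-180.    -0.    73.1] w 38.6 q7 0.31
tool cm -0.09 0.18 -0.03 rz deg 0.1
[335.65526151 374.49315137]
[331.09599197 168.31930769]
```

View pics/w3.png

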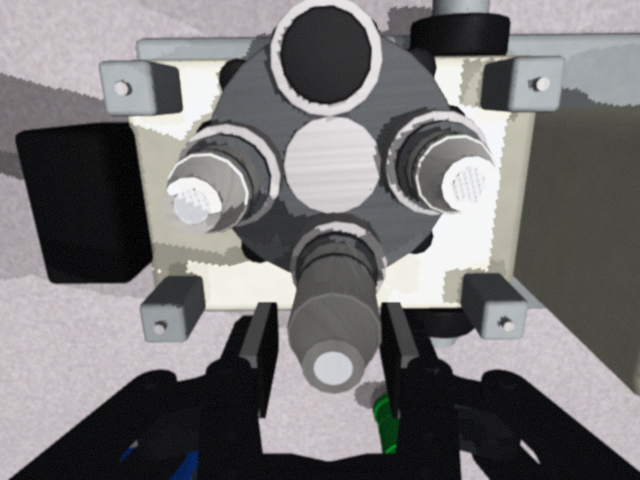

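The wrist picture shows the lens end at (333,368), the plug at (327,55), and post dots at (123,88), (540,84), (160,327) and (507,323). I'll check the angle in the microscope's own frame.

```bash
cat > ang.py <<'E'
from h import *
def fit(c,posts,L,P,C):
    W=np.array([onz(c,*p,145)[:2] for p in posts]);O=np.array([[85,100],[85,-100],[-45,100],[-45,-100]],float)
    a=W-W.mean(0);b=O-O.mean(0);th=np.arctan2((b[:,0]*a[:,1]-b[:,1]*a[:,0]).sum(),(a*b).sum())
    R=np.array([[np.cos(th),-np.sin(th)],[np.sin(th),np.cos(th)]]);st=W.mean(0)-R@O.mean(0)
    l=onz(c,*L,245)[:2];p=onz(c,*P,172)[:2];d=l-p;ax=onz(c,*C,147)[:2]
    A=lambda d:(np.degrees(np.arctan2(d[1],d[0])-th)%360-180).round(2)
    print('th',np.degrees(th).round(2),'station',st.round(1),'L',l.round(1),'axis',ax.round(1),'L-P ang',A(d),'L-axis ang',A(l-ax),'L-axisfit',A(l-st-R@[48,0]))
E
python3 - <<'E'
from ang import *
im,c=cam('wrist')
fit(c,[(123,88),(540,84),(160,327),(507,323)],(333,368),(327,55),(331,166))
E
```

```text
th 73.95 station [ 541.9 -108.3] L [ 541.  -108.9] axis [554.4 -63.6] L-P ang 0.57 L-axis ang -0.42 L-axisfit -0.92
```

Call:
move_arm(targets="-0.1 0.1 0.15 0 0 0 0; -1 0 0 0 0 0 0; -1 0 0 0 0 0 0; -1 0 0 0 0 0 0; -1 0 0 0 0 0 0")

```text
clock: 5.22
eef_pos: [542.1, -110.0, 189.8]
tool_rot: [3.14, -0.0, 1.276]
force: [1.0, 0.2, 3.5]
width: 31.5
gripper_force: 59.2
```

Call:
move_arm(targets="-1 0 0 -0.03 0 0 -6; -1 0 0 -0.03 0 0 -6; -1 0 0 -0.03 0 0 -6; -1 0 0 -0.03 0 0 -6; -1 0 0 -0.03 0 0 -6")

```text
clock: 5.63
eef_pos: [541.7, -109.9, 190.6]
tool_rot: [3.141, 0.0, 1.805]
force: [2.1, -0.5, -0.5]
width: 31.4
gripper_force: 59.5
```

```bash
python3 go.py 541.3 -109.4 190 180; python3 -c "
from h import *
s=read_state();print(s['force'],s['torque'],s['gripper_force'])"
```

```text
t 5.63 pos [ 541.7 -109.9  190.6] rpy [180.    0.  103.4] w 31.4 q7 0.73
tool cm 0.05 -0.03 0.06 rz deg -76.6
[ 2.1264052  -0.46649974 -0.45606406] [ 0.03509777 -0.43917699  0.03992458] 59.46070611476898
```

Call:
move_arm(targets="-1 0 0 -0.03 0 0 -6; -1 0 0 -0.03 0 0 -6; -1 0 0 -0.03 0 0 -6; -1 0 0 -0.03 0 0 -6; -1 0 0 -0.03 0 0 -6")

```text
clock: 6.05
eef_pos: [541.8, -109.6, 192.0]
tool_rot: [3.141, 0.0, 2.329]
force: [1.8, 1.1, -1.6]
width: 31.3
gripper_force: 59.5
```

Call:
move_arm(targets="-1 0 0 -0.03 0 0 -6; -1 0 0 -0.03 0 0 -6; -1 0 0 -0.03 0 0 -6; -1 0 0 -0.03 0 0 -6; -1 0 0 -0.03 0 0 -6")

```text
clock: 6.47
eef_pos: [541.6, -109.3, 193.5]
tool_rot: [3.141, -0.0, 2.852]
force: [1.1, 0.7, -0.3]
width: 31.5
gripper_force: 59.5
```

Call:
move_arm(targets="-1 0 0 -0.03 0 0 -5; -1 0 0 -0.03 0 0 -4; -1 0 0 -0.03 0 0 -2; -1 0 0 0 0 0 0")

```text
clock: 6.8
eef_pos: [541.3, -109.8, 194.2]
tool_rot: [3.141, -0.0, 3.04]
force: [1.0, -0.0, -2.2]
width: 31.4
gripper_force: 59.5
```

```bash
python3 go.py 541.3 -109.4 195 180; python3 -c "
from h import *
s=read_state();print(s['force'],s['torque'],s['gripper_force'])
im,c=cam('wrist');save('w4',im)"
```

```text
t 6.80 pos [ 541.3 -109.8  194.2] rpy [180.   -0.  174.2] w 31.4 q7 1.72
tool cm 0.01 0.04 -0.08 rz deg -5.8
[ 1.00285718 -0.04361602 -2.24121256] [ 0.09050114 -0.32773781 -0.02003215] 59.53896939754486
```

View pics/w4.png

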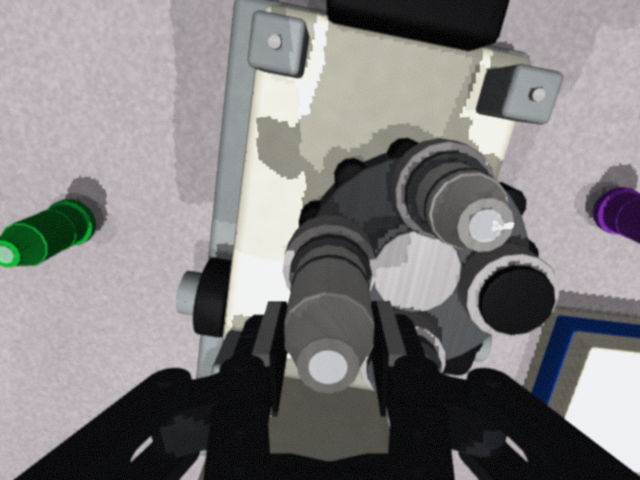

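The picture shows the objective still gripped at (327,367), with the nosepiece at its station. The tool has turned 101°. I'll add a few degrees and lift gently.

Call:
move_arm(targets="-1 0 0 0 0 0 -4; -1 0 0 -0.2 0 0 0; -1 0 0 -0.2 0 0 0; -1 0 0 -0.2 0 0 0; -1 0 0 0 0 0 0")

```text
clock: 7.27
eef_pos: [541.5, -109.9, 201.1]
tool_rot: [-3.141, 0.0, 3.107]
force: [0.9, -1.3, -2.8]
width: 31.5
gripper_force: 59.7
```

```bash
python3 -c "
from h import *
s=read_state();print(s['force'],s['torque'],s['gripper_force'],s['eef_pos'])"
```

```text
[ 0.88567023 -1.29172726 -2.78472019] [-0.06209648 -0.12844255  0.00152953] 59.72828686237335 [ 541.49346803 -109.94543889  201.13312135]
```

Call:
move_arm(targets="-1 0 0 -1 0 0 0; -1 0 0 -2 0 0 0; -1 0 0 -3 0 0 0; -1 0 0 -3 0 0 0; -1 0 0 0 0 0 0")

```text
clock: 7.68
eef_pos: [544.6, -110.7, 297.2]
tool_rot: [-3.14, 0.01, 3.108]
force: [1.9, -0.8, -1.5]
width: 31.2
gripper_force: 60.0
```

Call:
move_arm(targets="-1 0.6 1.9 0 0 0 0; -1 1.2 3.8 0 0 0 0; -1 1.2 3.8 0 0 0 0; -1 1.2 3.8 0 0 0 0; -1 1.2 3.8 0 0 0 0")

```text
clock: 8.1
eef_pos: [491.7, 64.2, 290.9]
tool_rot: [-3.142, -0.001, 3.107]
force: [1.5, 0.2, -2.4]
width: 31.4
gripper_force: 60.0
```

Call:
move_arm(targets="-1 1.2 3.8 0 0 0 0; -1 1.2 3.8 0 0 0 0; -1 1.2 3.8 0 0 0 0; -1 1.2 3.6 0 0 0 0; -1 0.6 1.9 0 0 0 0")

```text
clock: 8.52
eef_pos: [441.9, 238.8, 291.0]
tool_rot: [3.139, -0.002, 3.114]
force: [0.3, 0.2, -2.6]
width: 31.3
gripper_force: 60.1
```

```bash
python3 - <<'E'
from h import *
im,c=cam('scene');save('s2',im[100:340,120:440].repeat(2,0).repeat(2,1))
E
python3 go.py 440.7 234.8 60 178
```

```text
t 8.57 pos [441.1 241.9 290.9] rpy [ 1.797e+02 -1.000e-01  1.786e+02] w 31.7 q7 1.01
tool cm 0.02 -0.71 23.09 rz deg 0.6
```

View pics/s2.png

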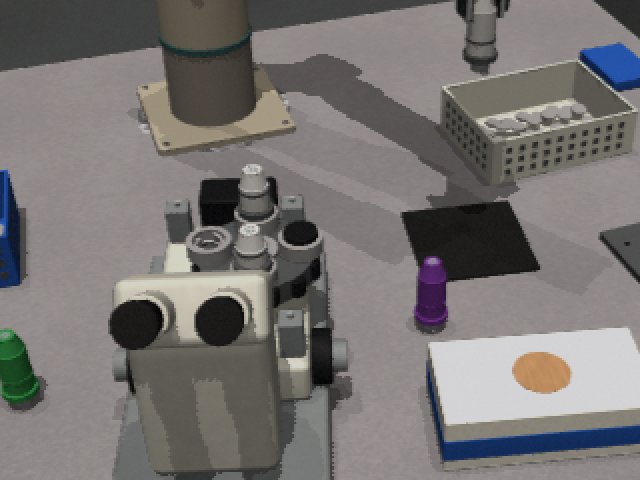

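The objective is out of its empty boss and hangs upright in the fingers, at (480,40) in the crop. The bosses are otherwise unchanged, and the pad is at (470,240). Now I'll lower it.

Call:
move_arm(targets="-1 0 -0.7 3.5 0 0 0; -1 0 0 3.9 0 0 0; -1 0 0 3.9 0 0 0; -1 0 0 3.9 0 0 0; -1 0 0 3.9 0 0 0")

```text
clock: 8.98
eef_pos: [444.5, 226.0, 98.7]
tool_rot: [-3.142, 0.001, 3.108]
force: [0.3, 0.4, -2.5]
width: 31.4
gripper_force: 60.2
```

Call:
move_arm(targets="-1 0 0 2.5 0 0 0; -1 0 0 1.2 0 0 0; -1 0 0 0 0 0 0; -1 0 0 0.3 0 0 0; -1 0 0 0 0 0 0")

```text
clock: 9.4
eef_pos: [445.2, 226.7, 60.4]
tool_rot: [3.141, 0.001, 3.108]
force: [0.2, 0.1, -2.3]
width: 31.7
gripper_force: 60.0
```

```bash
python3 go.py 440.7 234.8 46 178
```

```text
t 9.40 pos [445.2 226.7  60.4] rpy [1.800e+02 1.000e-01 1.781e+02] w 31.7 q7 1.04
tool cm 0.48 0.8 1.44 rz deg 0.1
```

Call:
move_arm(targets="-1 0.4 0.7 0.6 0 0 0; -1 0 0 0.4 0 0 0; -1 0 0 0 0 0 0; -1 0 0 0.15 0 0 0; -1 0 0 0 0 0 0")

```text
clock: 9.82
eef_pos: [440.9, 233.7, 48.4]
tool_rot: [3.142, 0.0, 3.108]
force: [0.9, 0.1, -2.2]
width: 31.8
gripper_force: 60.0
```

Call:
move_arm(targets="-1 0 0 0.1 0 0 0; -1 0 0 0 0 0 0")

```text
clock: 9.98
eef_pos: [440.9, 233.6, 47.3]
tool_rot: [-3.142, 0.0, 3.108]
force: [0.3, 0.2, -2.4]
width: 30.9
gripper_force: 60.0
```

Call:
move_arm(targets="-1 0 0 0.1 0 0 0; -1 0 0 0 0 0 0")

```text
clock: 10.15
eef_pos: [440.8, 233.6, 46.2]
tool_rot: [-3.142, -0.0, 3.108]
force: [0.2, -0.3, -2.2]
width: 31.3
gripper_force: 60.0
```

Call:
move_arm(targets="-1 0 0 0.1 0 0 0; -1 0 0 0 0 0 0")

```text
clock: 10.32
eef_pos: [441.2, 233.8, 45.8]
tool_rot: [3.141, 0.001, 3.108]
force: [-1.1, -0.6, 2.9]
width: 31.4
gripper_force: 60.7
```

Call:
move_arm(targets="-1 0 0 0.05 0 0 0; -1 0 0 0 0 0 0")

```text
clock: 10.48
eef_pos: [441.3, 233.8, 45.7]
tool_rot: [3.141, 0.001, 3.108]
force: [-1.1, -0.7, 8.6]
width: 31.4
gripper_force: 61.3
```

Call:
move_arm(targets="-0.2 0 0 0 0 0 0; 0 0 0 0 0 0 0; 0.4 0 0 0 0 0 0; 0.8 0 0 0 0 0 0; 0.8 0 0 0 0 0 0")

```text
clock: 10.9
eef_pos: [440.8, 233.7, 44.7]
tool_rot: [-3.142, -0.0, 3.108]
force: [-0.9, -0.5, 0.0]
width: 76.3
gripper_force: 0.0
```

Call:
move_arm(targets="0.8 0 0 -1 0 0 0; 0.8 0 0 -3 0 0 0; 0.8 0 0 -4 0 0 0; 0.8 0 0 -4 0 0 0; 0.8 0 0 -4 0 0 0")

```text
clock: 11.32
eef_pos: [440.3, 233.4, 207.2]
tool_rot: [-3.141, -0.0, 3.108]
force: [0.9, 1.5, -0.5]
width: 77.2
gripper_force: 0.0
```

Run:
```python
from h import *
im,c=cam('scene'); a=im[150:340,160:480]; im2,c2=cam('wrist')
v=np.vstack([cv2.resize(a,(480,285)),cv2.resize(im2,(480,300))[:300]])
save('f',v)
```

```text
(no output)
```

View pics/f.png

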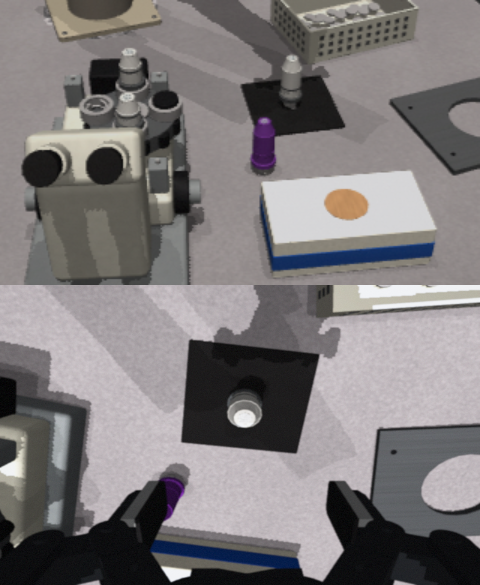

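The objective stands upright in the middle of the pad, at (290,80) in the upper half of the picture. The gripper is clear, and the glove box and stage plate look unmoved.

```bash
python3 -c "
from cell import order
print(order.finish_job())"
```

```text
the job is handed in; nothing more can be done
None
```

The longest objective was clicked into the working position, unscrewed, lifted out and stood upright, threaded end down, on the black rubber pad; the job was handed in at about 11 s of the 72 s allowed, with no verdict returned.

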